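Open the sash clamp after the glue-up

TASK

The glue in the drawer front is dry and the clamp's screw is already slackened. With a fingertip press down the orange release lever on the clamp's sliding jaw, keep it down and push the jaw back along its bar all the way to the end stop, then let go and move clear. Do not pick anything up, and leave the drawer front and everything else lying where it is.

Things in the scene. Friction and masses are not known exactly. Their poses are not given: they have to be found in the camera images.
- board: the fixed plywood glue-up board, 280 x 560 x 18 mm, that carries the sash clamp; origin at the centre of its underside, on the worktop. Its y axis runs along the clamp's steel bar: +y is the way the sliding jaw goes back (opens), away from the drawer front; its x axis runs across the bar. The bar lies over the board's centre line, top at 55 mm; the screw end is at -y
- lever_pad (a point): centre of the top face of the release lever's orange thumb pad (38 mm across the bar, 46 mm along it), which rides on the sliding jaw; about 79 mm above the worktop with the lever up, 8 mm lower fully pressed. The lever hinges 41 mm behind (+y of) it; the pad slopes up to the drawer front, level when pressed. The back of the jaw plate stands 25 mm in front, up to 110 mm high
- thumb_stop (a point): centre of the front face of the thumb stop, a dark blue upright wall on the sliding jaw just behind (+y of) the orange pad, 46 mm wide and from 78 to 114 mm above the worktop; a fingertip that holds the pad down can push the jaw back against this face. 25 mm from lever_pad along the bar
- release (a joint): angle of the release lever (rad): 0 = up, pawl in the teeth of the bar; 0.2 = pressed fully. Above about 0.1 the pawl is clear of the teeth. It springs back up; pressing fully takes about 3.5 N at the pad's centre and 6 N close to the thumb stop
- jaw (a joint): position of the sliding jaw along its bar (m): 0 = against the drawer front, grows as it is pushed back (+y of the board), 0.115 = against the end stop. With the lever up the ratchet lets it back by no more than one tooth (6 mm); with the lever held down it slides with about 2 N of friction and stays where it is left
- drawer_front: the repaired drawer front: loose light-wood panel 215 x 149 x 18 mm lying flat on two bearers between the clamp's jaws, with a yellow bow handle 90 mm wide rising 24 mm above it; origin at the centre of its underside; leave it lying there
- glue: white glue bottle, 48 mm diameter, 150 mm tall, standing on a corner of the glue-up board; origin at the centre of its underside
- screwdriver: green-handled screwdriver, 190 mm long, lying on the glue-up board on the robot's side of the bar; origin near its middle, underneath
- screw_dish: small steel dish of brass screws, 64 mm diameter, 14 mm tall, on the far side of the glue-up board; origin at the centre of its underside
- tub: clear lidded tub of white washing powder, 118 x 168 x 98 mm, standing on the worktop; origin at the centre of its underside
- spray: black and yellow spray bottle, 74 mm diameter, 216 mm tall, standing on the worktop; origin at the centre of its underside
- detergent: pink detergent bottle with a handle, 65 x 105 x 241 mm, standing on the worktop to the left; origin at the centre of its underside
- hammer: hammer, 270 mm long, lying on the worktop to the left; origin near its middle, underneath
- tape_roll: yellow roll of thread tape, 60 mm diameter, 20 mm tall, lying flat on the glue-up board on the robot's side of the screw; origin at the centre of its underside

How it is judged:
On the way, in this order (a step that is already met when the one before it is completed fails the run):
1. the release lever is pressed until its pawl is clear of the teeth (value of joint release above 0.08 rad), for 0.1 s.
2. the sliding jaw is pushed back to the end stop (value of joint jaw above 0.107 m), for 0.1 s.
At the end, for the whole second after the job is handed in: The sliding jaw stands within 8 mm of the end stop (joint jaw above 0.107 m), let go; the drawer front lies flat and at rest within 20 mm of where it lay, and every other loose thing within 30 mm (value of joint jaw above 0.107 m and distance of drawer_front from where it was at the start of the episode below 0.02 m and angle between drawer_front's own z axis and vertical below 0.1 rad and linear speed of drawer_front below 0.02 m/s and distance of each of glue, screwdriver, screw_dish, tub, spray, detergent, hammer, tape_roll from where it was at the start of the episode below 0.03 m); the robot touches nothing.
It fails at once if the drawer front is shoved, lifted or carried (more than 20 mm) (distance of drawer_front from where it was at the start of the episode above 0.02 m).
It fails at once if the glue, screwdriver, screw dish or tape on the board is picked up, knocked or pushed away (more than 30 mm) (distance of any of glue, screwdriver, screw_dish, tape_roll from where it was at the start of the episode above 0.03 m).
It fails at once if something on the worktop is picked up, knocked or pushed away (more than 30 mm) (distance of any of tub, spray, detergent, hammer from where it was at the start of the episode above 0.03 m).
It also fails if it takes over 32 s, if anything falls off the work surface, if the arm or the gripper's body presses on something with over 40 N, if the wrist force passes 120 N, or if a joint passes its speed limit or range.

ROBOT

A 7-joint arm with a two-finger parallel gripper is mounted at the origin on the work surface. World frame = base frame: x ahead of the robot, y to its left, z up, the work surface at z = 0. Lengths are in m, angles in rad, forces in N, time in s.
With the tool pointing down it reaches from about 0.425 to 0.875 m from the base axis. Payload 4.7 kg.
Tool frame: the origin (TCP) lies midway between the tips of the shut fingers; the grasp point (between the pads) lies 19 mm behind it; x points along the fingers, y is the direction in which the jaws open and shut, and the axes are right-handed (so a half turn about x gives the same grasp; the last joint's range is limited). The gripper opens to 87 mm and grips with 3 to 60 N. Pads are 19 mm wide; open, the fingers measure 117 mm over their backs; the gripper's body (75 mm by 190 mm) begins 51 mm behind the grasp point.
Start: joints at [-1.311, 0.321, -0.07, 1.45, 0.023, 1.371, -0.057], TCP at [0.158, 0.63, 0.223] pointing down, gripper open.
Joint ranges: [-2.86, 2.86], [-0.3, 2.09], [-1.38, 1.24], [0.06, 2.45], [-1.56, 4.7], [0.09, 2.05], [-2.69, 2.69]. Speed limits (rad/s): [2.57, 2.57, 3.14, 3.14, 3.14, 3.14, 3.14].

INTERFACE

Orientations are given as a rotation vector (axis times angle).
In Python, from bench import ctrl gives the robot as it stands. The module is installed in compiled form; this text tells all that it offers.
- The arm moves only by the tool servo_tool, never from a script. Its arguments are lists of equal length, an entry for each row: "dp": the shift along the tool's x, y, z in units of 25 mm (1.0 is 25 mm), a list of three; "yaw": the turn about the tool's x in units of 6 degrees (1.0 is 6 degrees). A call has exactly 5 rows; each row shifts and turns the commanded pose from where the row before left it, along the tool's axes as they then stand; what a row does not reach is not made up. A row lasts 1/10 s, in which the tool goes at most 50 mm and 8.59 degrees, less where a joint would pass 70% of its speed; a pose out of reach is approached as far as the arm can. A call is refused whole if a number of a shift passes 1 or a number of a turn 1, either way. A call with a gripper value outside its range is refused whole. "fingers" is the opening, from 0 (shut) to 1 (fully open), set as the call begins (left out, the last holds). The fingers move at their own pace and stop on an object; "grip_force" is the grip in N (left out, the last holds). Time passes only in rows, so rows that do not move let the fingers close, or fill a call up. It gives the time, the measured TCP pose, the force and the opening at its end, in the units of the state.
- ctrl.get_state(): the state, without advancing time (a new reading comes with each control period).
- ctrl.get_image(name): name is "side" or "top" or "wrist"; returns (picture, depth): 480x640x3 uint8, red, green, blue; 480x640 float32, m along the optical axis (not along the pixel's ray), 0 where there is no reading.
- ctrl.camera_info(name): a dict with "fx", "fy", "cx", "cy" (pixels), "extrinsics" (4x4, takes a point from world to camera coordinates); the wrist camera has in their place "hand_eye" (4x4, takes a point from camera to tool coordinates, whose origin is the TCP and whose axes are the tool frame's). Camera axes: x right, y down, z forward; pixel columns grow to the right and rows downward; lengths in m; the calibration is good to about 2 mm. A picture is of the moment at which its call begins: read the wrist's pose just before it. camera_info takes no time and is no camera call.
- ctrl.close_job(): hands the job in, once; it reports no verdict.
Trained networks look in the newest picture that a camera, given by its name, has taken for a name from the list of things; names that differ only in an ending like _2 or _b are one class to them, and where a whole thing is asked for, a point or a joint stands for the part that bears it (a point fixed in the world has none). Each returns a list of dicts, best first, with "score" (0 to 1); they miss things now and then, are a little off and sometimes report something else, mostly with a low value. They report only what shows in the picture. A call takes as long as a camera call.
- ctrl.search_frame(camera, label): "extent" ([left, top, right, bottom] in pixels, round what is visible of it).
- ctrl.cut_out(camera, label): "region" (480x640 bool, what is visible of it) and "extent" ([left, top, right, bottom] in pixels, round what is visible of it).
The state is a dict: "time": time; "joint_positions": joint angles; "qd": joint speeds; "joint_torque": joint torques, N m; "position": TCP position; "tool_rot": TCP orientation; "ft_force": force on the tool from outside, world axes, zero at the start; "torque": the same for the moment, N m; "grip_width": opening from 0.0 (shut) to 1.0 (fully open).
Only numpy, scipy, OpenCV 4.12 (cv2) and the standard library are available. Lean on these libraries where they do the work, as an engineer would, in place of code of your own. Each camera call takes 0.05 s, during which the arm holds its last target.

## Working session

There is one attempt and no reset: what is moved stays moved. The work goes in short steps, Python scripts to look and compute and a tool call to move; the robot and the scene stay as the last step left them, time stands still between calls to the robot, and variables do not carry over. Pictures are saved under pics/ and viewed, and the job is handed in when it is done.

Besides the shell and the picture viewer there is one more tool, called after "Call:" as name(argument=value, ...) on one line, values as JSON. servo_tool: Moves the arm, as the interface text tells. Its arguments: {"type":"object","properties":{"dp":{"type":"array","items":{"type":"array","items":{"type":"number"}}},"yaw":{"type":"array","items":{"type":"number"}},"fingers":{"type":"number"},"grip_force":{"type":"number"}},"required":["dp","yaw"]}

```bash
mkdir -p pics; cat > h.py <<'E'
import numpy as np, cv2
from bench import ctrl
from scipy.spatial.transform import Rotation as R
def save(img,n): cv2.imwrite('pics/'+n,cv2.cvtColor(img,cv2.COLOR_RGB2BGR))
def world(name,u,v,d,st=None):
    c=ctrl.camera_info(name)
    p=np.stack([(u-c['cx'])/c['fx']*d,(v-c['cy'])/c['fy']*d,d,np.ones_like(d)],-1)
    if 'extrinsics' in c: T=np.linalg.inv(np.array(c['extrinsics']))
    else:
        W=np.eye(4);W[:3,:3]=R.from_rotvec(st['tool_rot']).as_matrix();W[:3,3]=st['position'];T=W@np.array(c['hand_eye'])
    return (p@T.T)[...,:3]
E
python3 - <<'E'
from h import *
st=ctrl.get_state(); print(st['position'],R.from_rotvec(st['tool_rot']).as_matrix().round(3),st['ft_force'],st['grip_width'])
for n in ['top','side']:
    im,d=ctrl.get_image(n); save(im,n+'0.png'); np.save(n+'0.npy',d)
    for l in ['lever_pad','thumb_stop','board','drawer_front']:
        r=ctrl.cut_out(n,l)
        for q in r[:2]:
            m=q['region']&(d>0); v,u=np.nonzero(m)
            p=world(n,u,v,d[m]); print(n,l,round(q['score'],2),q['extent'],np.median(p,0).round(3),p.min(0).round(3),p.max(0).round(3))
E
```

```text
[0.15810048 0.62989204 0.22145745] [[-0.     0.243  0.97 ]
 [-0.002  0.97  -0.243]
 [-1.    -0.002  0.   ]] [ 1.10042074 -0.48327444  0.62122918] 0.9968901221381741
top lever_pad 0.71 [324.7, 237.1, 345.1, 252.2] [ 0.57  -0.022  0.078] [ 0.547 -0.048  0.015] [0.602 0.001 0.11 ]
top thumb_stop 0.61 [301.8, 221.9, 353.5, 257.6] [ 0.573 -0.007  0.107] [ 0.538 -0.075  0.015] [0.613 0.049 0.12 ]
top board 0.64 [236.2, 175.0, 456.7, 330.4] [ 0.558 -0.004  0.018] [ 0.344 -0.356 -0.007] [0.771 0.239 0.12 ]
top drawer_front 0.76 [336.6, 211.4, 410.5, 306.2] [ 0.531 -0.136  0.073] [ 0.411 -0.237  0.01 ] [ 0.655 -0.034  0.102]
top drawer_front 0.61 [433.3, 229.2, 462.7, 251.9] [ 0.572 -0.313  0.117] [ 0.554 -0.363  0.002] [ 0.62  -0.298  0.174]
side lever_pad 0.44 [370.3, 299.8, 391.1, 339.9] [ 0.571 -0.332  0.104] [ 0.553 -0.348 -0.002] [ 0.683 -0.239  0.174]
side lever_pad 0.43 [316.1, 242.1, 325.0, 253.7] [ 0.576 -0.013  0.077] [ 0.55  -0.045  0.06 ] [0.595 0.008 0.111]
side thumb_stop 0.92 [302.5, 225.5, 334.6, 265.7] [ 0.574 -0.002  0.097] [ 0.54  -0.075  0.015] [0.667 0.126 0.12 ]
side thumb_stop 0.32 [294.8, 319.5, 322.3, 343.7] [ 0.415 -0.216  0.038] [ 0.386 -0.242  0.018] [ 0.444 -0.183  0.047]
side board 0.87 [267.0, 207.0, 398.8, 367.0] [ 0.532 -0.129  0.02 ] [ 0.344 -0.374 -0.005] [0.774 0.237 0.12 ]
side board 0.67 [396.9, 352.9, 438.3, 419.0] [ 0.511 -0.533  0.149] [ 0.472 -0.562 -0.003] [ 0.628 -0.451  0.222]
side drawer_front 0.79 [287.1, 254.4, 372.5, 313.4] [ 0.531 -0.142  0.074] [ 0.411 -0.238  0.014] [ 0.693 -0.009  0.111]
```

```bash
python3 - <<'E'
import cv2
a=cv2.imread('pics/top0.png'); cv2.imwrite('pics/top0c.png',cv2.resize(a[150:350,200:480],None,fx=2.8,fy=2.8,interpolation=cv2.INTER_CUBIC))
E
```

```text
(no output)
```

View pics/top0.png

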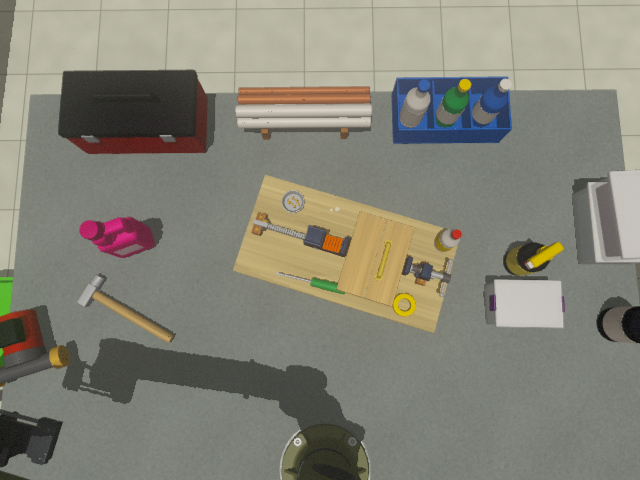

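View pics/top0c.png

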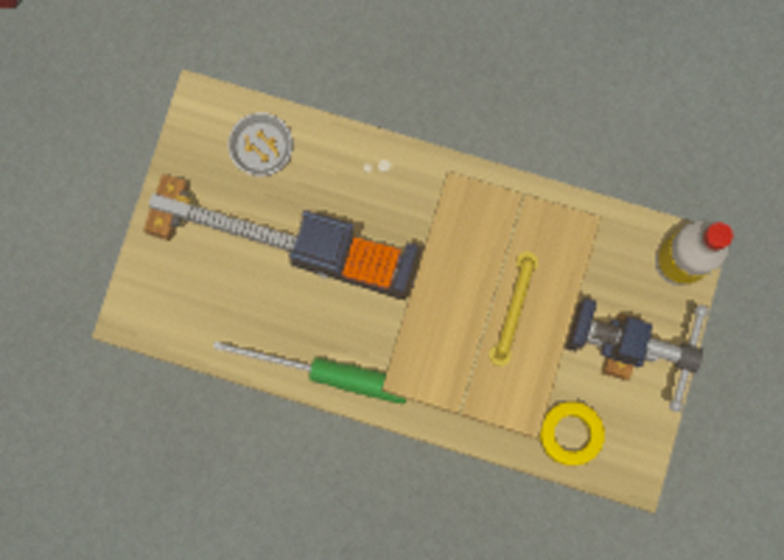

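View pics/side0.png

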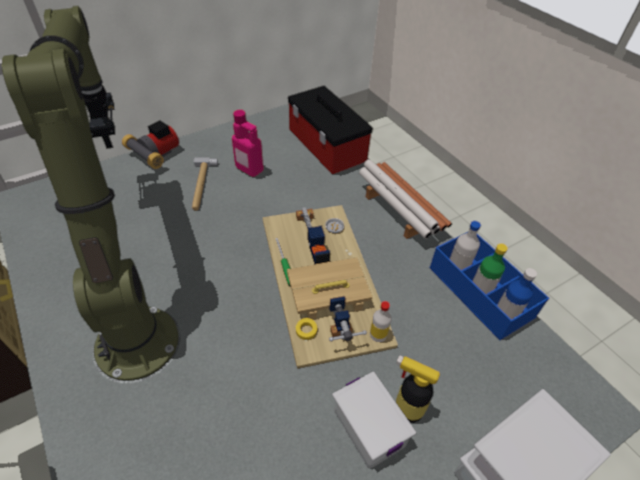

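The top view shows the orange pad at about (333,243) and the dark blue thumb-stop block at (315,236). The bar runs to the end stop at about (260,222). The screwdriver (325,285) and dish (293,201) sit off to the sides. Next I'll measure the pad, the bar axis and the board.

```bash
python3 - <<'E'
from h import *
for n in ['top','side']:
    im=cv2.imread(f'pics/{n}0.png'); d=np.load(n+'0.npy')
    hsv=cv2.cvtColor(im,cv2.COLOR_BGR2HSV)
    m=cv2.inRange(hsv,(5,190,130),(18,255,255))>0
    w=np.zeros(m.shape,bool); w[200:300,290:370]=1
    m&=w&(d>0); v,u=np.nonzero(m); p=world(n,u,v,d[m]); k=(p[:,2]>.065)&(p[:,2]<.095); p=p[k]
    print(n,len(p),p.mean(0).round(4),p.min(0).round(3),p.max(0).round(3))
    print(cv2.minAreaRect((p[:,:2]*1000).astype(np.float32)))
    A=np.c_[p[:,:2],np.ones(len(p))]; print('plane',np.linalg.lstsq(A,p[:,2],rcond=None)[0].round(3))
    # board plane
    v,u=np.nonzero(d>0); P=world(n,u,v,d[d>0]); 
    b=hsv[d>0]; k=(abs(P[:,2]-.018)<.006)&(P[:,0]>.3)&(P[:,0]<.8)&(P[:,1]<.3)&(P[:,1]>-.42)&(b[:,0]>10)&(b[:,0]<30)&(b[:,1]>60)
    print('board',cv2.minAreaRect((P[k,:2]*1000).astype(np.float32)),np.median(P[k,2]))
    # dark blue block
    k=(P[:,2]>.09)&(P[:,2]<.125)&(P[:,0]>.5)&(P[:,0]<.65)&(P[:,1]>-.07)&(P[:,1]<.08)&(b[:,0]>100)&(b[:,0]<130)
    q=P[k]; print('blue',len(q),q.mean(0),)
    np.save('blue.npy',q) if n=='top' else 0
E
```

```text
top 246 [ 0.5706 -0.025   0.0785] [ 0.549 -0.051  0.07 ] [0.593 0.001 0.088]
((570.7499389648438, -24.962064743041992), (44.543514251708984, 37.7337646484375), 72.63906860351562)
plane [-0.074 -0.186  0.116]
board ((558.549560546875, -65.95220947265625), (561.3006591796875, 281.2254943847656), 72.40525817871094) 0.017607647824666728
blue 316 [0.5813227  0.00908831 0.11270708]
side 54 [ 0.5745 -0.0131  0.0777] [ 0.555 -0.026  0.071] [0.592 0.002 0.083]
((575.2290649414062, -11.509023666381836), (26.41446876525879, 36.36043930053711), 79.58990478515625)
plane [-0.068 -0.278  0.113]
board ((559.7539672851562, -64.55963134765625), (563.8001098632812, 279.06201171875), 72.32305145263672) 0.019067082816139447
blue 300 [ 0.57614264 -0.00115197  0.10915661]
```

Both cameras agree. The bar axis is (0.301, 0.954) in world xy, and the pad centre is at (0.571, -0.025, 0.078), within 1 mm of the board's centre line and at the expected height. I'll shut the fingers and move over at height first, then turn so the 19 mm finger width lies along the bar.

Call:
servo_tool(dp=[[0,-0.84,0.9],[0,-0.84,0.9],[0,-0.84,0.9],[0,-0.84,0.9],[0,-0.84,0.9]], yaw=[0,0,0,0,0], fingers=0, grip_force=20)

```text
time: 1.0
position: [0.2424, 0.5002, 0.2227]
tool_rot: [0.193, 1.562, -0.193]
ft_force: [-0.3, 0.2, -0.3]
grip_width: 0.629
```

Call:
servo_tool(dp=[[0,-0.84,0.9],[0,-0.84,0.9],[0,-0.84,0.9],[0,-0.84,0.9],[0,-0.84,0.9]], yaw=[0,0,0,0,0])

```text
time: 1.5
position: [0.326, 0.371, 0.2229]
tool_rot: [0.193, 1.562, -0.192]
ft_force: [-0.2, 0.2, -0.2]
grip_width: 0.176
```

Call:
servo_tool(dp=[[0,-0.84,0.9],[0,-0.84,0.9],[0,-0.84,0.9],[0,-0.84,0.9],[0,-0.84,0.9]], yaw=[0,0,0,0,0])

```text
time: 2.0
position: [0.4095, 0.2418, 0.2229]
tool_rot: [0.194, 1.562, -0.192]
ft_force: [-0.0, -0.1, 0.5]
grip_width: 0.007
```

Call:
servo_tool(dp=[[0,-0.84,0.9],[0,-0.84,0.9],[0,-0.84,0.9],[0,-0.84,0.9],[0,-0.84,0.9]], yaw=[0,0,0,0,0])

```text
time: 2.5
position: [0.4931, 0.1126, 0.2229]
tool_rot: [0.193, 1.562, -0.192]
ft_force: [0.1, -0.1, -0.3]
grip_width: 0.007
```

Call:
servo_tool(dp=[[0,-0.84,0.87],[0,-0.84,0.87],[0,-0.84,0.87],[0,-0.84,0.87],[0,-0.84,0.87]], yaw=[0,0,0,0,0])

```text
time: 3.0
position: [0.573, -0.0157, 0.2229]
tool_rot: [0.193, 1.562, -0.192]
ft_force: [0.3, 0.2, 0.2]
grip_width: 0.005
```

Call:
servo_tool(dp=[[0,0,0],[0,0,0],[0,0,0],[0,0,0],[0,0,0]], yaw=[1,1,1,1,1])

```text
time: 3.5
position: [0.5724, -0.0146, 0.2227]
tool_rot: [0.605, 1.485, -0.605]
ft_force: [-0.2, 0.0, 0.2]
grip_width: 0.004
```

Call:
servo_tool(dp=[[0,0,0],[0,0,0],[0,0,0],[0,0,0],[0,0,0]], yaw=[1,1,1,1,1])

```text
time: 4.0
position: [0.5724, -0.0146, 0.2227]
tool_rot: [1.006, 1.326, -1.005]
ft_force: [0.5, 0.3, -0.1]
grip_width: 0.009
```

Call:
servo_tool(dp=[[0,0,0],[0,0,0],[0,0,0],[0,0,0],[0,0,0]], yaw=[1,1,1,1,1])

```text
time: 4.5
position: [0.5724, -0.0146, 0.2227]
tool_rot: [1.391, 1.08, -1.391]
ft_force: [0.0, -0.3, -0.6]
grip_width: 0.004
```

Call:
servo_tool(dp=[[0,0,0],[0,0,0],[0,0,0],[0,0,0],[0,0,0]], yaw=[0.57,0,0,0,0])

```text
time: 5.0
position: [0.5724, -0.0147, 0.2226]
tool_rot: [1.43, 1.049, -1.43]
ft_force: [0.2, -0.2, 0.3]
grip_width: 0.007
```

```bash
python3 - <<'E'
from h import *
st=ctrl.get_state(); M=R.from_rotvec(st['tool_rot']).as_matrix(); print(st['position'],M.round(3),st['joint_positions'])
im,d=ctrl.get_image('wrist'); save(im,'w1.png')
hsv=cv2.cvtColor(im,cv2.COLOR_RGB2HSV)
m=(cv2.inRange(hsv,(5,190,120),(18,255,255))>0)&(d>0); v,u=np.nonzero(m); p=world('wrist',u,v,d[m],st); k=(p[:,2]>.06)&(p[:,2]<.1); p=p[k]
print(len(p)); r=cv2.minAreaRect((p[:,:2]*1000).astype(np.float32)); print(r,p.mean(0))
c=np.array([.5707,-.025]);a=np.array([.301,.954]);x=np.array([.954,-.301])
v,u=np.nonzero(d>0); P=world('wrist',u,v,d[d>0],st); s=(P[:,:2]-c)@a; t=(P[:,:2]-c)@x
for s0 in np.arange(-.04,.06,.004):
    k=(abs(s-s0)<.002)&(abs(t)<.012); 
    if k.any(): print(s0.round(3),k.sum(),np.percentile(P[k,2],[5,50,95]).round(3))
E
```

```text
[ 0.57239748 -0.01467522  0.22259962] [[ 0.     0.954 -0.3  ]
 [ 0.    -0.3   -0.954]
 [-1.     0.    -0.   ]] [-0.68090561  0.18346306  0.75058402  1.67282099 -0.12846399  1.33571
 -0.2135138 ]
0
((0.0, 0.0), (0.0, 0.0), 0.0) [nan nan nan]
-0.04 3 [0.107 0.107 0.107]
-0.036 9 [0.106 0.107 0.108]
-0.032 9 [0.107 0.108 0.11 ]
-0.028 10 [0.108 0.109 0.11 ]
-0.024 580 [0.072 0.091 0.107]
-0.02 58 [0.08  0.081 0.082]
-0.016 157 [0.08  0.081 0.082]
-0.012 164 [0.079 0.081 0.082]
-0.008 147 [0.078 0.079 0.081]
-0.004 183 [0.077 0.079 0.081]
-0.0 227 [0.077 0.078 0.27 ]
0.004 487 [0.076 0.27  0.271]
0.008 518 [0.076 0.27  0.276]
0.012 476 [0.075 0.27  0.282]
0.016 238 [0.074 0.075 0.288]
0.02 1641 [0.222 0.243 0.26 ]
0.024 243 [0.224 0.242 0.301]
0.028 215 [0.111 0.113 0.306]
0.032 610 [0.112 0.314 0.32 ]
0.036 14071 [0.314 0.328 0.336]
0.04 2496 [0.113 0.314 0.316]
0.044 2694 [0.113 0.314 0.315]
0.048 4185 [0.114 0.309 0.315]
0.052 234 [0.112 0.113 0.114]
0.056 230 [0.111 0.113 0.114]<stdin>:6: RuntimeWarning: Mean of empty slice.
  ret = um.true_divide(
```

View pics/w1.png

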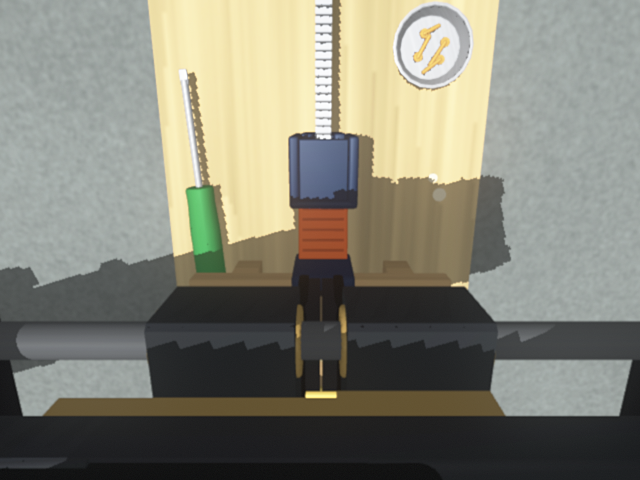

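The wrist view shows the pad at (323,233), the jaw plate at about row 270 and the stop face at about row 207. Depth puts the plate at -24 mm and the stop at +25 mm from the pad centre. The finger, at +10 mm and ±9.5 mm wide, fits between them, so I'm going down.

Call:
servo_tool(dp=[[0.8,0,0],[0.8,0,0],[0.8,0,0],[0.8,0,0],[0.8,0,0]], yaw=[0,0,0,0,0])

```text
time: 5.55
position: [0.5724, -0.0146, 0.1218]
tool_rot: [1.43, 1.049, -1.43]
ft_force: [0.0, 0.1, 0.2]
grip_width: 0.008
```

Call:
servo_tool(dp=[[0.4,0,0],[0.4,0,0],[0.4,0,0],[0.2,0,0],[0.1,0,0]], yaw=[0,0,0,0,0])

```text
time: 6.05
position: [0.5724, -0.0147, 0.0848]
tool_rot: [1.43, 1.049, -1.431]
ft_force: [-0.3, 0.8, -0.1]
grip_width: 0.007
```

Call:
servo_tool(dp=[[0.1,0,0],[0.1,0,0],[0.1,0,0],[0.08,0,0],[0,0,0]], yaw=[0,0,0,0,0])

```text
time: 6.55
position: [0.5727, -0.0151, 0.0757]
tool_rot: [1.431, 1.048, -1.43]
ft_force: [-1.1, -1.8, 1.5]
grip_width: 0.004
```

Call:
servo_tool(dp=[[0.06,0,0],[0.06,0,0],[0.04,0,0],[0.02,0,0],[0,0,0]], yaw=[0,0,0,0,0])

```text
time: 7.05
position: [0.5727, -0.015, 0.0712]
tool_rot: [1.431, 1.048, -1.43]
ft_force: [0.2, -1.4, 2.9]
grip_width: 0.009
```

Call:
servo_tool(dp=[[0.04,0,0],[0.02,0,0],[0,0,0],[0,0,0],[0,0,0]], yaw=[0,0,0,0,0])

```text
time: 7.55
position: [0.5729, -0.0144, 0.0708]
tool_rot: [1.432, 1.049, -1.429]
ft_force: [-2.5, -1.3, 9.8]
grip_width: 0.006
```

The lever is bottomed at z 0.071 with about 10 N on it. I'll push back along -z of the tool.

Call:
servo_tool(dp=[[0,0,-0.1],[0,0,-0.1],[0,0,-0.15],[0,0,-0.15],[0,0,-0.15]], yaw=[0,0,0,0,0])

```text
time: 8.05
position: [0.5778, 0.0011, 0.0708]
tool_rot: [1.432, 1.049, -1.429]
ft_force: [-2.2, -1.2, 10.0]
grip_width: 0.001
```

Call:
servo_tool(dp=[[0,0,-0.3],[0,0,-0.3],[0,0,-0.3],[0,0,-0.3],[0,0,-0.3]], yaw=[0,0,0,0,0])

```text
time: 8.55
position: [0.5892, 0.037, 0.0708]
tool_rot: [1.432, 1.049, -1.43]
ft_force: [-2.2, -1.6, 10.2]
grip_width: 0.005
```

Call:
servo_tool(dp=[[0,0,-0.3],[0,0,-0.3],[0,0,-0.3],[0,0,-0.3],[0,0,-0.3]], yaw=[0,0,0,0,0])

```text
time: 9.05
position: [0.6005, 0.0727, 0.0708]
tool_rot: [1.432, 1.049, -1.429]
ft_force: [-1.1, -2.3, 9.5]
grip_width: 0.004
```

Call:
servo_tool(dp=[[0,0,-0.3],[0,0,-0.3],[0,0,-0.2],[0,0,-0.12],[0,0,0]], yaw=[0,0,0,0,0])

```text
time: 9.55
position: [0.6071, 0.0937, 0.0708]
tool_rot: [1.431, 1.048, -1.43]
ft_force: [-2.1, -2.9, 10.2]
grip_width: 0.004
```

Call:
servo_tool(dp=[[0,0,-0.1],[0,0,-0.1],[0,0,-0.1],[0,0,0],[0,0,0]], yaw=[0,0,0,0,0])

```text
time: 10.05
position: [0.6091, 0.0978, 0.0709]
tool_rot: [1.43, 1.045, -1.434]
ft_force: [-2.8, -7.1, 11.1]
grip_width: 0.005
```

Call:
servo_tool(dp=[[0,0,-0.1],[0,0,-0.1],[0,0,0],[0,0,0],[0,0,0]], yaw=[0,0,0,0,0])

```text
time: 10.55
position: [0.609, 0.0978, 0.0709]
tool_rot: [1.426, 1.042, -1.441]
ft_force: [-9.8, -14.9, 16.0]
grip_width: 0.003
```

The jaw stalled with rising push force and finger travel of 128.7 mm, of which about 113 mm is jaw travel, which fits the end stop. I'll ease the push and check in pictures before letting go.

Call:
servo_tool(dp=[[0,0,0.1],[0,0,0.1],[0,0,0],[0,0,0],[0,0,0]], yaw=[0,0,0,0,0])

```text
time: 11.05
position: [0.6091, 0.0978, 0.0709]
tool_rot: [1.43, 1.045, -1.434]
ft_force: [-3.2, -7.4, 10.4]
grip_width: 0.01
```

Call:
servo_tool(dp=[[-0.2,0,0],[-0.2,0,0],[-0.3,0,0],[-0.5,0,0],[-0.5,0,0]], yaw=[0,0,0,0,0])

```text
time: 11.55
position: [0.6063, 0.099, 0.1099]
tool_rot: [1.425, 1.049, -1.438]
ft_force: [-1.4, -5.4, -3.3]
grip_width: 0.006
```

Call:
servo_tool(dp=[[-0.8,0,0],[-0.8,0,0],[-0.8,0,0],[-0.8,0,0],[-0.8,0,0]], yaw=[0,0,0,0,0])

```text
time: 12.05
position: [0.6082, 0.1026, 0.2121]
tool_rot: [1.43, 1.052, -1.431]
ft_force: [1.2, -0.5, 0.4]
grip_width: 0.007
```

```bash
python3 - <<'E'
from h import *
c=np.array([.5707,-.025]);a=np.array([.301,.954]);x=np.array([.954,-.301])
st=ctrl.get_state(); im,d=ctrl.get_image('wrist'); save(im,'w2.png')
v,u=np.nonzero(d>0); P=world('wrist',u,v,d[d>0],st); s=(P[:,:2]-c)@a; t=(P[:,:2]-c)@x
for s0 in np.arange(.07,.2,.004):
    k=(abs(s-s0)<.002)&(abs(t)<.012)&(P[:,2]<.13)
    if k.any(): print(s0.round(3),k.sum(),np.percentile(P[k,2],[5,50,95]).round(3))
im,d=ctrl.get_image('top'); save(im,'top2.png'); save(cv2.resize(im[150:350,200:480],None,fx=2.8,fy=2.8),'top2c.png')
for l in ['drawer_front','glue','screwdriver','screw_dish','tape_roll']:
    r=ctrl.search_frame('top',l); print(l,[(round(q['score'],2),q['extent']) for q in r[:2]])
E
```

```text
0.074 5 [0.106 0.107 0.107]
0.078 8 [0.105 0.106 0.107]
0.082 9 [0.108 0.108 0.109]
0.086 12 [0.107 0.108 0.109]
0.09 107 [0.072 0.076 0.106]
0.094 73 [0.08  0.081 0.082]
0.098 159 [0.08  0.081 0.082]
0.102 186 [0.079 0.081 0.082]
0.106 157 [0.078 0.079 0.08 ]
0.11 188 [0.077 0.079 0.08 ]
0.114 162 [0.077 0.078 0.079]
0.118 176 [0.076 0.077 0.079]
0.122 166 [0.075 0.076 0.077]
0.126 179 [0.074 0.076 0.078]
0.13 117 [0.074 0.075 0.076]
0.142 186 [0.111 0.112 0.113]
0.146 224 [0.111 0.112 0.113]
0.15 221 [0.111 0.113 0.114]
0.154 224 [0.112 0.113 0.114]
0.158 227 [0.111 0.113 0.114]
0.162 230 [0.112 0.113 0.114]
0.166 235 [0.111 0.113 0.114]
0.17 228 [0.112 0.113 0.114]
0.174 243 [0.111 0.113 0.114]
0.178 250 [0.111 0.113 0.114]
0.182 322 [0.047 0.112 0.114]
0.186 352 [0.048 0.109 0.113]
0.19 166 [0.048 0.052 0.054]
0.194 183 [0.049 0.052 0.054]
0.198 160 [0.042 0.051 0.053]
drawer_front [(0.88, [338.7, 213.1, 409.8, 304.4])]
glue [(0.95, [433.6, 230.5, 464.6, 254.7])]
screwdriver [(0.63, [335.4, 210.4, 413.0, 304.9]), (0.56, [310.4, 282.5, 338.5, 292.6])]
screw_dish [(0.5, [297.2, 193.9, 304.2, 211.4])]
tape_roll [(0.84, [396.8, 293.7, 413.7, 314.7])]
```

View pics/w2.png

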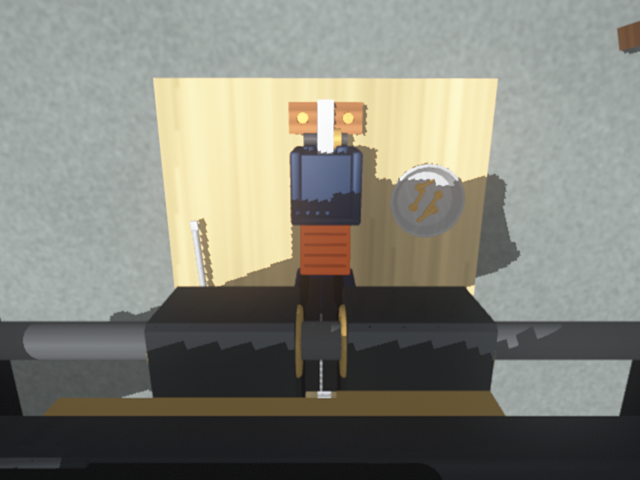

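View pics/top2c.png

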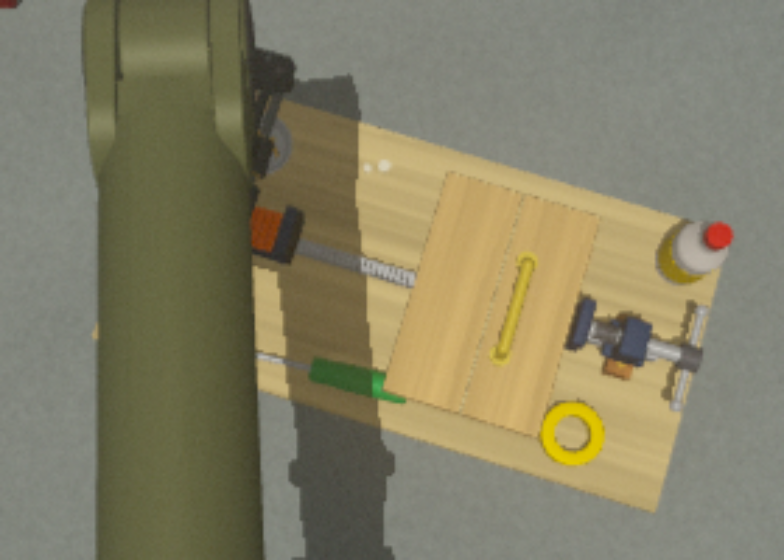

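The wrist view shows the jaw up against the end stop at about (325,140). The depth profile has shifted about 114 mm, the lever is back up, and the drawer front, glue, tape and screwdriver are where they were. The fingers are about 10 cm clear, so I'm handing in.

Call:
servo_tool(dp=[[-0.3,0,0],[0,0,0],[0,0,0],[0,0,0],[0,0,0]], yaw=[0,0,0,0,0])

```text
time: 12.9
position: [0.6089, 0.1014, 0.2194]
tool_rot: [1.431, 1.049, -1.431]
ft_force: [0.1, 0.0, -0.7]
grip_width: 0.007
```

```bash
python3 -c "
from bench import ctrl
print(ctrl.get_state()['ft_force'],ctrl.close_job())"
```

```text
the job is handed in; nothing more can be done
[ 0.06698409  0.04759483 -0.68519338] None
```

The sliding jaw is back at the end stop, and I handed the job in at about 13 s; it gave no verdict. With shut fingers I pressed the release lever down with about 10 N. I then pushed the jaw back against the thumb stop until it stalled, eased the push, and lifted straight up.

**Jaw:** the wrist depth profile shows it moved about 114 mm of the 115 mm, resting against the end stop. The finger travel gives about 113 mm.

**Lever:** it sprang back up after I let go.

**Robot:** the fingertips ended about 10 cm above the clamp, with no contact force. Measured wrist force reached about 24 N, while I pushed the stalled jaw against the end stop.

**Loose things on the board:** the drawer front, glue, tape roll and screwdriver look unmoved in the top view. The network's best hit for the screwdriver was wrong: it gave the drawer front's outline. Its second hit matched the screwdriver's handle.

**Less certain:** the arm partly hid the screw dish in the last top view, but the wrist view shows it standing in place. I did not check the tub, spray, detergent and hammer again at the end; the path passed clear of them.

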